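# Index the platter on the carving stand for its next cut

## Task

On the carving stand, press the green release button so that the brake lever springs off, then turn the platter so that its blue mark faces the red pointer, and pull the black-knobbed brake lever back towards the robot until it stays locked by itself. Then lay the gouge in the two V-forks of its rest, handle centred over the forks and blade pointing towards the stand. Leave the bowl, mallet, bottles, offcut and sanding block alone.

Things in the scene. Friction and masses are not known exactly. Their poses are not given: they have to be found in the camera images.
- stand: Fixed cream cast stand, 150 mm (x) by 390 mm (y) on plan. Origin on the bench under the spindle head; z up, x away from the robot, y along the row of controls (lever at y = -200 mm, button at y = -285 mm). The spindle passes 85 mm above the origin, leaning 0.55 rad (31.5 degrees) from vertical towards -x (the robot).
- blank (a joint): Turn of the platter on the leaning spindle, rad, counter-clockwise positive as seen looking down onto its face; 0 when the blue mark faces the red pointer. Stays where it is left (friction 0.15 N m).
- blank_grip (a point): On the spindle axis, where to grip. The platter is a maple disc 130 mm across, 30 mm thick; on its face stands a walnut block 60 mm long (x), 34 mm wide (y: grip across this), 40 mm high. This point is 23 mm above the face, 17 mm below the block's top. Frame turns with the platter: z along the spindle, out of the face; x towards the blue mark.
- blank_mark (a point): Above the outer end of the blue stripe (30 mm long, 14 mm wide) on the platter's face, 62 mm from the spindle axis and 8 mm above the face; it meets pointer_tip when the mark faces the pointer.
- pointer_tip (a point): Tip of the fixed red pointer, which reaches in over the rim on the platter's high side (the stand's +x), its underside 5 mm above the platter's face, its inner end 61 mm from the axis.
- brake (a joint): Brake lever, rad: 0 is off (leaning away from the robot, a spring holds it there), growing as the knob is pulled towards the robot (stand's -x). A tooth slips past a sprung pawl and is caught: it then rests locked at about 0.6; pull to about 0.68 to be sure it has clicked; hard stop at 0.72. Needs about 3 to 6 N at the knob.
- brake_knob (a point): Centre of the lever's black ball knob, 34 mm in diameter, 100 mm from the lever's hinge; about 157 mm above the bench.
- brake_hinge (a point): On the lever's hinge axis (parallel to the stand's y), 62 mm above the bench, inside the cream brake box (top 84 mm above the bench).
- release (a joint): Travel of the green release button, m: 0 up, 0.010 fully down. It moves straight down, needs about 4 N, and frees the lever from about 0.007 on; it springs up again.
- release_top (a point): Centre of the top face of the green button, 36 mm in diameter, 114 mm above the bench when up.
- gouge: Loose gouge, 200 mm long, 0.18 kg, lying along its y axis. Octagonal oak handle 28 mm across flats, 130 mm long (y = -65 to +65 mm), with a blue band near its butt; brass ferrule and steel blade from y = +65 to +135 mm. Origin on the underside at the middle of the handle; handle axis 14 mm above it.
- gouge_grip (a point): On the gouge's handle axis, 5 mm from the middle of the handle towards the blade; the place to grip.
- gouge_tip (a point): Cutting tip of the gouge.
- rest: Fixed wooden gouge rest: base 85 mm (x) by 115 mm (y), 10 mm thick, with two 90 degree V-forks 12 mm thick at y = -42 and +42 mm; V bottom 34 mm, V tops about 60 mm above the bench, mouth about 50 mm wide. A gouge lies along the rest's y axis; +y points towards the stand. Between the forks there is 72 mm free for fingers.
- rest_seat (a point): Where gouge_grip lies when the gouge is properly in the rest: 54 mm above the bench, over the rest's middle.
- bowl: Bystander: small oak bowl, 96 mm wide, 40 mm high; origin under its centre.
- mallet: Bystander: wooden mallet, 180 mm long, lying, 62 mm high; origin under it.
- glue: Bystander: yellow glue bottle, 54 mm wide, 150 mm high; origin under its centre.
- finish: Bystander: amber jar of finish, 66 mm wide, 75 mm high; origin under its centre.
- offcut: Bystander: dark offcut 50 x 130 x 40 mm; origin under its centre.
- sander: Bystander: cork sanding block 60 x 110 x 35 mm; origin under its centre.
Not all that is in view belongs to the job. Of the things that look like the gouge, the larger one is meant.

How it is judged:
By the outcome, as a careful person would: the job done as asked, in the order asked, and still so for the second after the job is handed in, with the robot touching nothing.
It also fails if it takes over 72 s, if anything falls off the work surface, if the arm or the gripper's body presses on something with over 40 N, if the wrist force passes 120 N, or if a joint passes its speed limit or range.

## Robot

A 7-joint arm with a two-finger parallel gripper is mounted at the origin on the work surface. World frame = base frame: x ahead of the robot, y to its left, z up, the work surface at z = 0. Lengths are in mm, angles in rad, forces in N, time in s.
With the tool pointing down it reaches from about 400 to 875 mm from the base axis. Payload 6.5 kg.
Tool frame: the origin (TCP) lies midway between the tips of the shut fingers; the grasp point (between the pads) lies 19 mm behind it; x points along the fingers, z is the direction in which the jaws open and shut, and the axes are right-handed (so a half turn about x gives the same grasp; the last joint's range is limited). The gripper opens to 85 mm and grips with 20 to 120 N. Pads are 22 mm wide; open, the fingers measure 114 mm over their backs; the gripper's body (76 mm by 85 mm) begins 54 mm behind the grasp point. The pads swing forward as they close: fully open they stand 13 mm farther back than shut.
Start: joints at [1.078, 0.536, -0.004, 1.538, 0.003, 1.067, -0.071], TCP at [269.069, -591.686, 231.29] pointing down, gripper open.
Joint ranges: [-2.7, 2.7], [-0.37, 2.16], [-1.27, 1.26], [0.24, 2.4], [-1.31, 4.45], [0.19, 1.91], [-2.76, 2.76]. Speed limits (rad/s): [2.39, 2.39, 3.14, 3.14, 3.14, 3.14, 3.14].

## Interface

Orientations are given as a rotation vector (axis times angle).
In Python, from rig import monitor, imaging, r gives the robot as it stands. The module is installed in compiled form; this text tells all that it offers.
- The arm moves only by the tool servo_tool, never from a script. Its argument "motion" is a list of rows, each a list of 6 numbers: the shift along the tool's x, y, z in m, then the turn, a rotation vector about the tool's x, y, z in rad. A call has 1 to 10 rows; each row is the pose to reach, as a shift and turn from the pose commanded when the call began, along the tool's axes at that moment; what a row does not reach only later rows make up. A row lasts 1/8 s, in which the tool goes at most 62.5 mm and 10.7 degrees, less where a joint would pass 70% of its speed; a pose out of reach is approached as far as the arm can. A call with a gripper value outside its range is refused whole. "fingers" is the opening in per cent of the stroke, from 0 (shut) to 100 (fully open), set as the call begins (left out, the last holds). The fingers move at their own pace and stop on an object; the grip force is fixed at half the most. Time passes only in rows, so rows that repeat a pose let the fingers close. It gives the time, the measured TCP pose, the force and the opening at its end, in the units of the state.
- monitor.observe(): the state, without advancing time (a new reading comes with each control period).
- imaging.get_image(name): name is "scene" or "side" or "wrist"; returns the picture (480x640x3 uint8, red, green, blue); there is no depth.
- imaging.camera_params(name): a dict with "K" (3x3 intrinsics, pixels), "distortion" ([k1, k2, p1, p2, k3] as OpenCV has them; the pictures are not rectified), "R" (3x3) and "t" (3): a world point X has camera coordinates R X + t; the wrist camera has in their place "mount" (4x4, takes a point from camera to tool coordinates, whose origin is the TCP and whose axes are the tool frame's). Camera axes: x right, y down, z forward; pixel columns grow to the right and rows downward; lengths in mm; the calibration is good to about 2 mm. A picture is of the moment at which its call begins: read the wrist's pose just before it. camera_params takes no time and is no camera call.
- r.job_done(): hands the job in, once; it reports no verdict.
The state is a dict: "time": time; "qpos": joint angles; "dq": joint speeds; "effort": joint torques, N m; "tool_pos": TCP position; "orientation": TCP orientation; "ft_force": force on the tool from outside, world axes, zero at the start; "wrist_torque": the same for the moment, N m; "opening": finger opening in mm.
Only numpy, scipy, OpenCV 4.12 (cv2) and the standard library are available. Lean on these libraries where they do the work, as an engineer would, in place of code of your own. Each camera call takes 0.05 s, during which the arm holds its last target. There are 200 camera calls.

## Working session

There is one attempt and no reset: what is moved stays moved. The work goes in short steps, Python scripts to look and compute and a tool call to move; the robot and the scene stay as the last step left them, time stands still between calls to the robot, and variables do not carry over. Pictures are saved under pics/ and viewed, about 8 in all and at most 12, crops included, and the job is handed in when it is done.

Besides the shell and the picture viewer there is one more tool, called after "Request:" by a JSON object that holds its "op" and its "data", one argument or row to a line. servo_tool: Moves the arm, as the interface text tells. Its arguments: {"type":"object","properties":{"motion":{"type":"array","items":{"type":"array","items":{"type":"number"}}},"fingers":{"type":"number"}},"required":["motion"]}

```bash
mkdir -p pics; cat > h.py <<'E'
import numpy as np, cv2
from scipy.spatial.transform import Rotation as Ro
from rig import monitor, imaging, r
def cam(name, st=None):
    p=imaging.camera_params(name); K=np.array(p['K']); d=np.array(p['distortion'])
    if 'mount' in p:
        M=np.array(p['mount']); st=st or monitor.observe()
        Rt=Ro.from_rotvec(st['orientation']).as_matrix()
        Rc=Rt@M[:3,:3]; c=Rt@M[:3,3]+np.array(st['tool_pos'])
        return K,d,Rc.T,-Rc.T@c
    return K,d,np.array(p['R']),np.array(p['t'])
def ray(C,uv):
    K,d,R,t=C; n=cv2.undistortPoints(np.array([[uv]],float),K,d)[0,0]
    v=R.T@np.array([n[0],n[1],1]); return -R.T@t, v/np.linalg.norm(v)
def onz(C,uv,z):
    o,v=ray(C,uv); return o+v*(z-o[2])/v[2]
def tri(C1,u1,C2,u2):
    o1,v1=ray(C1,u1);o2,v2=ray(C2,u2)
    s=np.linalg.lstsq(np.c_[v1,-v2],o2-o1,rcond=None)[0]
    a,b=o1+s[0]*v1,o2+s[1]*v2; return (a+b)/2,np.linalg.norm(a-b)
def proj(C,X):
    K,d,R,t=C; return cv2.projectPoints(np.array(X,float).reshape(-1,3),cv2.Rodrigues(R)[0],t,K,d)[0][:,0]
def shot(name,fn):
    im=imaging.get_image(name); cv2.imwrite('pics/'+fn,im[:,:,::-1]); return im
def rel(pos,Rm):
    "shift (m) and rotvec from now to a pose, in tool axes"
    st=monitor.observe(); R0=Ro.from_rotvec(st['orientation']).as_matrix()
    return np.round(R0.T@(np.array(pos)-st['tool_pos'])/1000,4), np.round(Ro.from_matrix(R0.T@Rm).as_rotvec(),4)
E
python3 - <<'E'
from h import *
np.set_printoptions(suppress=True,precision=3)
for n in('scene','side','wrist'): shot(n,n+'0.png')
for n in('scene','side'):
    C=cam(n); print(n,-C[2].T@C[3],C[2][2],C[0][0,0])
s=monitor.observe();print(s); print(Ro.from_rotvec(s['orientation']).as_matrix()); print(imaging.camera_params('wrist')['mount'])
E
```

```text
scene [1103.942 -351.736 1017.317] [-0.541  0.275 -0.795] 434.3431122810952
side [ -303.725 -1016.745  1287.893] [ 0.46   0.557 -0.691] 605.5432950151287
{'time': 0.15, 'qpos': array([ 1.078,  0.537, -0.004,  1.539,  0.003,  1.067, -0.071]), 'dq': array([-0.   , -0.002,  0.   , -0.003, -0.   , -0.003,  0.001]), 'effort': array([  0.001, -58.379,   1.05 , -25.935,   0.013,   0.007,  -0.   ]), 'tool_pos': array([ 268.871, -591.241,  230.592]), 'orientation': array([ 0.89 ,  1.383, -0.889]), 'ft_force': array([ 0.087,  0.098, -0.147]), 'wrist_torque': array([ 0.025, -0.027, -0.018]), 'opening': 85.58753421159516}
[[-0.001  0.91   0.414]
 [ 0.001  0.414 -0.91 ]
 [-1.    -0.    -0.001]]
[[  -0.001   -0.324    0.946 -144.535]
 [  -0.001   -0.946   -0.324   83.768]
 [   1.      -0.001    0.       0.782]
 [   0.       0.       0.       1.   ]]
```

View pics/scene0.png

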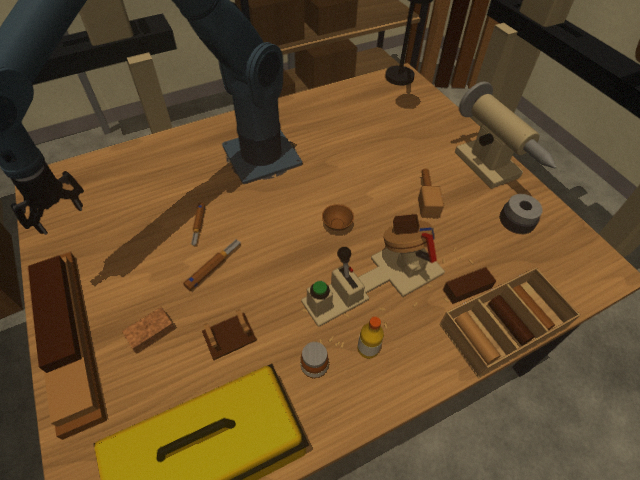

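View pics/side0.png

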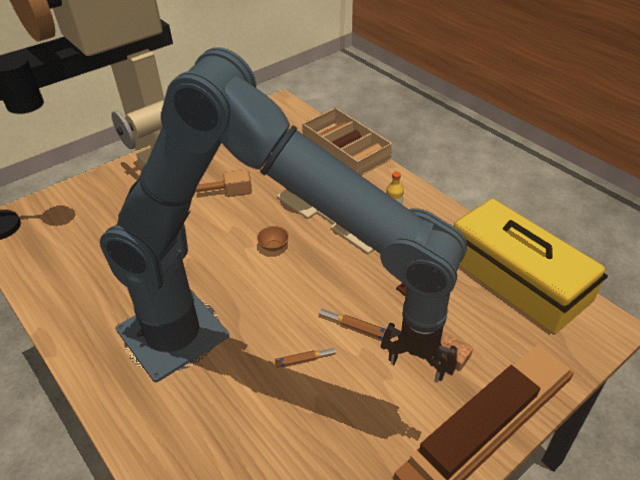

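Scene view: the candidates for the gouge are the larger one, lying at (212,265) with its blade end at (240,243), and the small one at (198,225). I choose the larger. The green button is at (320,290), the black knob at (344,254), the platter at (405,238), the red pointer at (430,243) and the rest at (230,335). In the side view the arm hides the stand controls. Next is one close crop with measurements.

```bash
python3 - <<'E'
from h import *
np.set_printoptions(suppress=True,precision=1)
im=cv2.imread('pics/scene0.png')
c=im[195:365,175:455]; cv2.imwrite('pics/crop1.png',cv2.resize(c,None,fx=2.85,fy=2.85,interpolation=cv2.INTER_CUBIC))
C=cam('scene')
hsv=cv2.cvtColor(im,cv2.COLOR_BGR2HSV)
def blob(lo,hi,box,name,z):
    x0,y0,x1,y1=box; m=cv2.inRange(hsv,lo,hi); k=np.zeros_like(m);k[y0:y1,x0:x1]=m[y0:y1,x0:x1]
    ys,xs=np.nonzero(k)
    if len(xs)==0: print(name,'none');return
    u=(xs.mean(),ys.mean()); print(name,len(xs),np.array(u),'box',xs.min(),ys.min(),xs.max(),ys.max(),onz(C,u,z))
blob((45,80,40),(85,255,255),(300,270,340,310),'green',114)
blob((0,0,0),(180,255,45),(334,244,356,264),'knob',157)
blob((0,150,80),(5,255,255),(410,220,450,270),'red',150)
blob((100,100,40),(130,255,255),(380,200,450,270),'bluemark',130)
blob((100,80,30),(130,255,255),(175,240,250,300),'blueband',14)
for n,u in dict(butt=(187,286),tip=(240,243),small1=(195,243),small2=(201,206)).items(): print(n,onz(C,u,14))
E
```

```text
green 143 [319.5 287.3] box 313 281 326 293 [628.5 -92.  114. ]
knob 149 [344.1 254.1] box 338 247 350 262 [594.1  -8.8 157. ]
red 156 [430.5 246. ] box 422 233 435 261 [663.  200.1 150. ]
bluemark 14 [425.4 228.6] box 420 228 430 229 [600.1 234.4 130. ]
blueband 8 [190.9 279.1] box 190 278 192 280 [ 400.4 -366.1   14. ]
butt [ 416.9 -381.8   14. ]
tip [ 343.6 -202.7   14. ]
small1 [ 286.7 -319.8   14. ]
small2 [ 156.8 -261.3   14. ]
```

View pics/crop1.png

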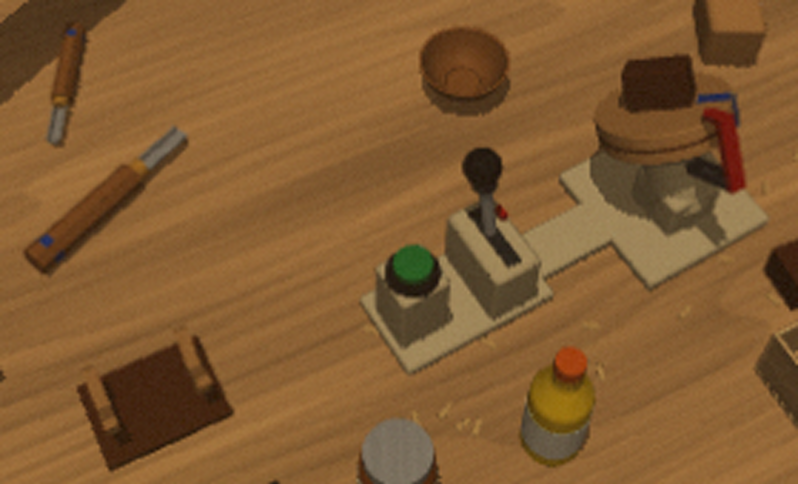

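The crop confirms the larger gouge: blue band near the butt at crop (47,240), steel blade at (165,145). The small one above it is the decoy. The lever leans towards the robot (locked), and the pointer is red at (725,150). The block's long side runs crosswise and the blue mark is near (718,98). Next I take the stand yaw and rest pose from base corners.

```bash
python3 - <<'E'
from h import *
np.set_printoptions(suppress=True,precision=1)
C=cam('scene'); f=lambda u,z:onz(C,(175+u[0]/2.85,195+u[1]/2.85),z)
P={n:f(u,z) for n,u,z in [('b1',(362,298),8),('b2',(410,370),0),('b3',(552,292),0),('w1',(650,287),0),('w2',(768,215),0),('w0',(560,180),8),
 ('r1',(80,390),10),('r2',(112,467),0),('r3',(232,412),0),('r4',(195,338),10),('slotA',(475,212),84),('slotB',(515,262),84),('f1',(95,375),60),('f2',(185,335),60),('blockbotL',(625,108),130),('blockbotR',(694,105),130)]}
for k,v in P.items(): print(k,v)
for a,b in [('b2','b3'),('w1','w2'),('r2','r3'),('b1','b2'),('r1','r2')]:
    d=P[b]-P[a]; print(a,b,np.hypot(*d[:2]),np.degrees(np.arctan2(d[1],d[0])))
# move: above button, jaws along world y-ish stand
for y in (60,70,80):
    z=np.array([np.cos(np.radians(y)),np.sin(np.radians(y)),0]); x=np.array([0,0,-1.]); print(y,rel([628,-92,260],np.c_[x,np.cross(z,x),z]),rel([628,-92,260],np.c_[x,np.cross(-z,x),-z]))
E
```

```text
b1 [ 586.1 -120.1    8. ]
b2 [ 667.6 -111.1    0. ]
b3 [654.7  44.8   0. ]
w1 [691.  130.8   0. ]
w2 [674.4 281.1  -0. ]
w0 [552.1 113.8   8. ]
r1 [ 562.1 -383.9   10. ]
r2 [ 637.5 -381.7    0. ]
r3 [ 635.2 -270.1    0. ]
r4 [ 558.3 -274.2   10. ]
slotA [590.2  -8.3  84. ]
slotB [651.6  -1.8  84. ]
f1 [ 581.2 -366.6   60. ]
f2 [ 578.9 -284.8   60. ]
blockbotL [576.1 152.4 130. ]
blockbotR [600.9 211.7 130. ]
b2 b3 156.3957833076534 94.7325865345347
w1 w2 151.1732896776332 96.28730605868107
r2 r3 111.61981790178469 91.18892246117154
b1 b2 81.92852050583058 6.300103012142113
r1 r2 75.46884590442569 1.7308432349881746
60 (array([-0. ,  0.5, -0.3]), array([-2.2, -0. , -0. ])) (array([-0. ,  0.5, -0.3]), array([ 1., -0.,  0.]))
70 (array([-0. ,  0.5, -0.3]), array([-2.4, -0. , -0. ])) (array([-0. ,  0.5, -0.3]), array([ 0.8, -0. ,  0. ]))
80 (array([-0. ,  0.5, -0.3]), array([-2.5, -0. , -0. ])) (array([-0. ,  0.5, -0.3]), array([ 0.6, -0. ,  0. ]))
```

```bash
cat >> h.py <<'E'
YAW=np.radians(95.5-90)
xs=np.array([np.cos(YAW),np.sin(YAW),0]); ys=np.array([-np.sin(YAW),np.cos(YAW),0])
def down(zdir,lean=0.):
    "tool pointing down, jaws along zdir, leaned about tool z"
    z=zdir/np.linalg.norm(zdir); x=np.array([0,0,-1.]); return np.c_[x,np.cross(z,x),z]@Ro.from_rotvec([0,0,lean]).as_matrix()
E
python3 - <<'E'
from h import *
print(rel([628,-92,240],down(-ys)))
E
```

```text
(array([-0.009 ,  0.5336, -0.3057]), array([ 3.309e-01, -1.400e-03,  3.000e-04]))
```

Request:
{"op": "servo_tool", "data": {
  "motion": [
    [-0.02, 0.06, -0.03, 0.05, 0, 0],
    [-0.02, 0.11, -0.06, 0.1, 0, 0],
    [-0.02, 0.16, -0.09, 0.15, 0, 0],
    [-0.02, 0.21, -0.12, 0.2, 0, 0],
    [-0.02, 0.26, -0.15, 0.25, 0, 0],
    [-0.02, 0.31, -0.18, 0.3, 0, 0],
    [-0.02, 0.36, -0.21, 0.33, 0, 0],
    [-0.02, 0.42, -0.24, 0.33, 0, 0],
    [-0.015, 0.48, -0.275, 0.33, 0, 0],
    [-0.009, 0.5336, -0.3057, 0.331, 0, 0]
  ],
  "fingers": 0
}}

```text
time: 1.4
tool_pos: [622.7, -100.0, 241.2]
orientation: [1.138, 1.253, -1.139]
ft_force: [1.4, -0.5, 0.3]
opening: 0.0
```

Request:
{"op": "servo_tool", "data": {
  "motion": [
    [0, 0, 0, 0, 0, 0],
    [0, 0, 0, 0, 0, 0]
  ]
}}

```text
time: 1.65
tool_pos: [621.2, -102.1, 240.8]
orientation: [1.137, 1.254, -1.139]
ft_force: [-0.1, -1.1, 0.2]
opening: -0.1
```

```bash
python3 - <<'E'
from h import *
np.set_printoptions(suppress=True,precision=1)
s=monitor.observe(); print(s['time'],s['tool_pos'],s['dq'])
C=cam('wrist',s); im=shot('wrist','w1.png'); shot('side','side1.png')
hsv=cv2.cvtColor(im,cv2.COLOR_RGB2HSV)
m=cv2.inRange(hsv,(45,80,40),(85,255,255)); ys_,xs_=np.nonzero(m)
print(len(xs_)); u=(xs_.mean(),ys_.mean()) if len(xs_) else None; print(u, u and onz(C,u,114))
E
```

```text
1.65 [ 621.2 -102.1  240.8] [ 0. -0.  0.  0.  0. -0. -0.]
1603
(np.float64(306.07423580786025), np.float64(228.8271990018715)) [625.5 -90.6 114. ]
```

View pics/w1.png

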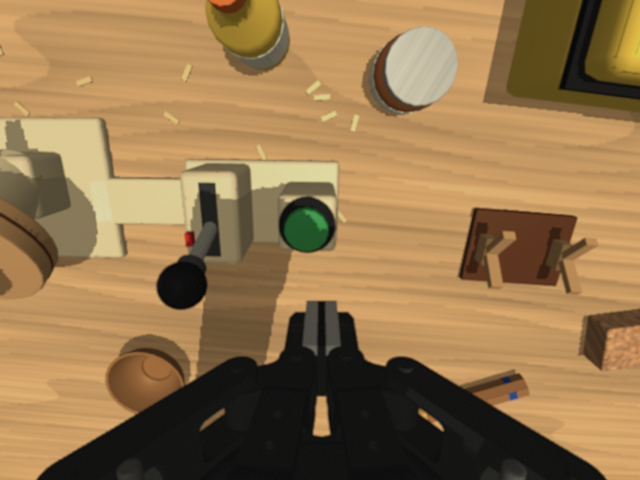

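The wrist picture shows the button at (306,229), the knob at (182,284), the rest at (518,247) and the base edges parallel to the image axes. I compute the press and the rest geometry.

```bash
python3 - <<'E'
from h import *
np.set_printoptions(suppress=True,precision=1)
C=cam('wrist')
for n,u,z in [('knob',(182,284),157),('base a',(186,160),8),('base b',(338,162),8),('restc1',(475,208),10),('restc2',(576,216),10),('restc4',(460,278),10),('w edge1',(105,118),8),('w edge2',(124,256),8),('fork1 mid',(494,240),34),('fork2 mid',(570,250),34)]: print(n,onz(C,u,z))
b=np.array([625.8,-91,114]); R=down(-ys)
print(rel(b+[0,0,8],R),rel(b-[0,0,10],R)[0])
E
```

```text
knob [589.   -8.1 157. ]
base a [657.3  40.3   8. ]
base b [ 669.6 -118.     8. ]
restc1 [ 635.3 -271.6   10. ]
restc2 [ 637.2 -386.4   10. ]
restc4 [ 552.  -273.4   10. ]
w edge1 [692.1 121.8   8. ]
w edge2 [542.8 114.8   8. ]
fork1 mid [ 607.9 -288.5   34. ]
fork2 mid [ 604.5 -373.5   34. ]
(array([ 0.1,  0. , -0. ]), array([-0.,  0.,  0.])) [ 0.1  0.  -0. ]
```

Request:
{"op": "servo_tool", "data": {
  "motion": [
    [0.04, 0.0056, -0.0106, 0, 0, 0],
    [0.08, 0.0056, -0.0106, 0, 0, 0],
    [0.11, 0.0056, -0.0106, 0, 0, 0],
    [0.12, 0.0056, -0.0106, 0, 0, 0],
    [0.126, 0.0056, -0.0106, 0, 0, 0],
    [0.131, 0.0056, -0.0106, 0, 0, 0],
    [0.136, 0.0056, -0.0106, 0, 0, 0],
    [0.1375, 0.0056, -0.0106, 0, 0, 0],
    [0.1375, 0.0056, -0.0106, 0, 0, 0]
  ]
}}

```text
time: 2.88
tool_pos: [627.0, -91.1, 104.4]
orientation: [1.139, 1.251, -1.138]
ft_force: [1.4, -2.3, 3.5]
opening: 0.2
```

```bash
python3 - <<'E'
from h import *
np.set_printoptions(suppress=True,precision=1)
s=monitor.observe(); print(s['time'],s['tool_pos'],s['ft_force'])
im=shot('scene','s1.png'); hsv=cv2.cvtColor(im,cv2.COLOR_RGB2HSV)
cv2.imwrite('pics/crop2.png',cv2.resize(im[190:330,280:460,::-1],None,fx=4,fy=4,interpolation=cv2.INTER_CUBIC))
E
```

```text
2.875 [627.  -91.1 104.4] [ 1.4 -2.3  3.5]
```

View pics/crop2.png

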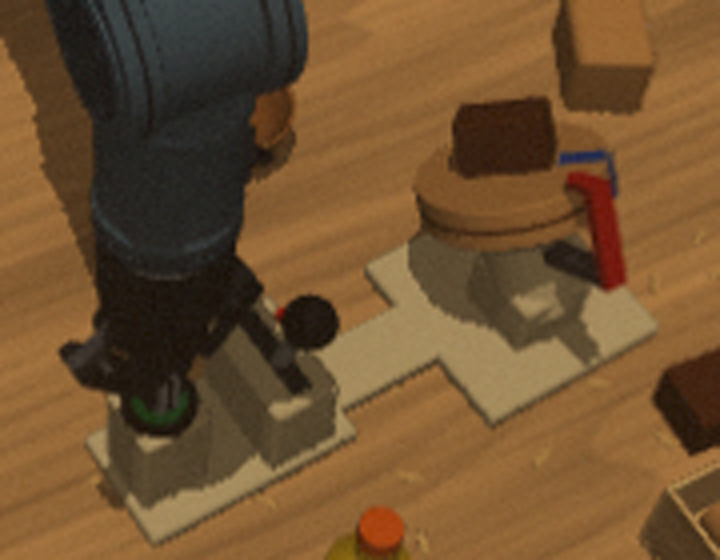

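The lever has sprung off: its knob is now at crop (310,320), leaning away from the robot. The mark runs from the block to the rim at (612,157), and the pointer tip is at (572,180). Next I move in front of the platter face.

```bash
sed -i 's/95.5-90/5.0/' h.py; cat >> h.py <<'E'
L=.55; zz=np.array([0,0,1.]); n=-np.sin(L)*xs+np.cos(L)*zz; e=np.cos(L)*xs+np.sin(L)*zz
O=np.array([606,194,0.])
E
python3 - <<'E'
from h import *
np.set_printoptions(suppress=True,precision=1)
C=cam('scene')
for nm,u in [('block',(280+505/4,190+138/4)),('ptr',(280+572/4,190+182/4)),('ptrbase',(280+618/4,190+285/4))]:
    o,v=ray(C,u); X=o+v*(((O-o)@ys)/(v@ys)); d=X-O-[0,0,85]; print(nm,X,'along n',d@n,'along e',d@e)
s=monitor.observe(); print(s['qpos'])
R=down(-ys,L)
np.set_printoptions(suppress=True,precision=4)
print(R, n)
for k in (85+60,): print(rel([627,-91,240],R), rel(O+[0,0,85]+n*300,R))
E
```

```text
block [571.4 191.  138.9] along n 64.04994675489756 along e -1.4316805147436606
ptr [632.5 196.3 159.7] along n 49.7827272579657 along e 61.6947107330926
ptrbase [690.6 201.4 118.3] along n -15.993151410625554 along e 89.83712959383911
[ 0.1  0.7 -0.1  1.7  0.1  0.8 -1.5]
[[ 0.5207  0.8493  0.0872]
 [ 0.0456  0.0743 -0.9962]
 [-0.8525  0.5227  0.    ]] [-0.5207 -0.0456  0.8525]
(array([-0.1356,  0.0002,  0.0001]), array([ 0.0083, -0.0016,  0.5483])) (array([-0.2368, -0.1502, -0.2868]), array([ 0.0083, -0.0016,  0.5483]))
```

Request:
{"op": "servo_tool", "data": {
  "motion": [
    [-0.05, 0, 0, 0, 0, 0],
    [-0.1, 0, 0, 0, 0, 0],
    [-0.15, -0.01, -0.02, 0, 0, 0.1],
    [-0.15, -0.03, -0.07, 0.008, 0, 0.2],
    [-0.15, -0.045, -0.12, 0.008, 0, 0.3],
    [-0.15, -0.06, -0.17, 0.008, 0, 0.4],
    [-0.15, -0.075, -0.22, 0.008, 0, 0.5],
    [-0.15, -0.09, -0.26, 0.008, 0, 0.55],
    [-0.15, -0.1, -0.286, 0.008, 0, 0.55],
    [-0.15, -0.1, -0.286, 0.008, 0, 0.55]
  ],
  "fingers": 100
}}

```text
time: 4.18
tool_pos: [496.7, 189.1, 253.5]
orientation: [1.374, 0.859, -0.721]
ft_force: [0.0, -0.1, -0.6]
opening: 85.4
```

Request:
{"op": "servo_tool", "data": {
  "motion": [
    [0, 0, 0, 0, 0, 0],
    [0, 0, 0, 0, 0, 0]
  ]
}}

```text
time: 4.42
tool_pos: [499.8, 183.2, 253.7]
orientation: [1.378, 0.852, -0.729]
ft_force: [0.5, 0.3, -0.2]
opening: 85.6
```

```bash
python3 - <<'E'
from h import *
np.set_printoptions(suppress=True,precision=2)
s=monitor.observe(); print(s['time'],s['tool_pos'],s['qpos'],s['dq'])
print(Ro.from_rotvec(s['orientation']).as_matrix()-down(-ys,L))
shot('wrist','w2.png')
E
```

```text
4.425 [499.77 183.23 253.67] [-0.46  0.09 -0.14  2.25  0.74  0.41 -2.72] [ 0.01  0.   -0.   -0.    0.01 -0.   -0.01]
[[-0.  0. -0.]
 [ 0. -0. -0.]
 [-0. -0. -0.]]
```

View pics/w2.png

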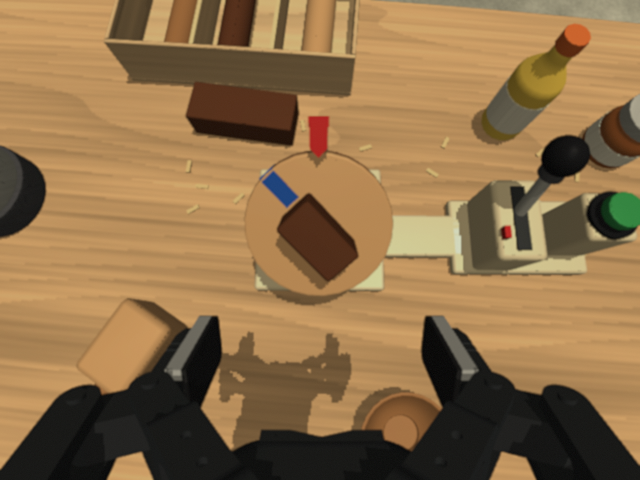

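The wrist view faces the platter: blue mark at (280,188), pointer tip at (318,157), block centre about (318,238), and the lever is off. The mark is about 45° CCW from the pointer. Next I measure it.

```bash
python3 - <<'E'
from h import *
np.set_printoptions(suppress=True,precision=1)
C=cam('wrist'); im=cv2.imread('pics/w2.png'); hsv=cv2.cvtColor(im,cv2.COLOR_BGR2HSV)
def onp(u,h):
    o,v=ray(C,u); A=O+[0,0,85]+n*h; X=o+v*((A-o)@n)/(v@n); d=X-O-[0,0,85]; return np.array([d@e,d@ys])
m=cv2.inRange(hsv,(105,120,60),(130,255,255)); m[:150]=0;m[240:]=0; y,x=np.nonzero(m); print('blue px',len(x),x.mean(),y.mean())
B=np.array([onp(q,43) for q in zip(x,y)]); c=B.mean(0); w,V=np.linalg.eigh(np.cov(B.T)); print('blue c',c,'axis deg',np.degrees(np.arctan2(V[1,1],V[0,1])))
# platter face outline points by hand
P=np.array([onp(q,43) for q in [(318,151),(392,222),(247,218),(270,277),(378,263),(355,167)]])
cc=np.linalg.lstsq(np.c_[2*P,np.ones(6)],(P**2).sum(1),rcond=None)[0]; print('platter c',cc[:2],np.sqrt(cc[2]+cc[:2]@cc[:2]))
T=[onp(q,83) for q in [(309,194),(357,243),(332,258),(278,226)]]
print('top corners',*T); print(np.mean(T,0)); a=T[0]-T[3]; b=T[3]-T[2]; a2=T[1]-T[2];b2=T[0]-T[1]
for q in(a,a2,b,b2): print(np.linalg.norm(q),np.degrees(np.arctan2(q[1],q[0])))
print('ptr',onp((318,158),48))
print('knob',onz(C,(564,157),157),'rel',)
E
```

```text
blue px 493 279.553752535497 188.80121703853956
blue c [30.7 32.9] axis deg -137.03099021959812
platter c [-4.4  0.2] 64.00713668285256
top corners [33.6  6.6] [ -4.7 -30.1] [-17.1 -10.8] [ 9.1 30.6]
[ 5.2 -0.9]
34.29308830033752 -44.35849898896457
22.924863606910733 -57.28214722041367
48.98956587746632 57.663855109552934
53.070937338323894 43.75753075444062
ptr [56.6  0.1]
knob [647.3  -4.7 157. ] rel
```

Request:
{"op": "servo_tool", "data": {
  "motion": [
    [0, 0, 0, -0.18, 0, 0],
    [0, -0.001, 0, -0.36, 0, 0],
    [0.01, -0.001, -0.001, -0.54, 0, 0],
    [0.02, -0.001, -0.001, -0.72, 0, 0],
    [0.03, -0.0014, -0.002, -0.9, 0, 0],
    [0.03, -0.0014, -0.002, -1.08, 0, 0],
    [0.03, -0.0014, -0.002, -1.26, 0, 0],
    [0.03, -0.0014, -0.002, -1.44, 0, 0],
    [0.03, -0.0014, -0.002, -1.62, 0, 0],
    [0.03, -0.0014, -0.002, -1.8, 0, 0]
  ],
  "fingers": 80
}}

```text
time: 5.72
tool_pos: [514.2, 186.7, 227.4]
orientation: [-0.256, 1.007, 0.199]
ft_force: [0.2, 1.1, -0.3]
opening: 68.1
```

Request:
{"op": "servo_tool", "data": {
  "motion": [
    [0, 0, 0, -0.18, 0, 0],
    [0, 0, 0, -0.36, 0, 0],
    [0, 0, 0, -0.54, 0, 0],
    [0, 0, 0, -0.72, 0, 0],
    [0, 0, 0, -0.9, 0, 0],
    [0, 0, 0, -1.08, 0, 0],
    [0, 0, 0, -1.26, 0, 0],
    [0, 0, 0, -1.44, 0, 0],
    [0, 0, 0, -1.62, 0, 0],
    [0, 0, 0, -1.8, 0, 0]
  ]
}}

```text
time: 6.98
tool_pos: [514.1, 186.6, 227.4]
orientation: [-1.867, 0.557, 1.081]
ft_force: [-0.1, 0.8, -0.5]
opening: 67.8
```

Request:
{"op": "servo_tool", "data": {
  "motion": [
    [0, 0, 0, -0.15, 0, 0],
    [0, 0, 0, -0.3, 0, 0],
    [0, 0, 0, -0.3, 0, 0]
  ]
}}

```text
time: 7.35
tool_pos: [514.1, 186.8, 227.4]
orientation: [-2.118, 0.415, 1.214]
ft_force: [0.7, -0.3, -0.4]
opening: 68.0
```

```bash
sed -i 's/O=np.array.*/O=np.array([601,194,0.])/' h.py; cat >> h.py <<'E'
def plat(th): # gripper flipped, jaws across block when platter at th
    return Ro.from_rotvec(n*th).as_matrix()@down(ys,0)@np.eye(3) if 0 else Ro.from_rotvec(n*th).as_matrix()@np.c_[-n,np.cross(ys,-n),ys]
E
python3 - <<'E'
from h import *
np.set_printoptions(suppress=True,precision=4)
s=monitor.observe(); print(s['time'],s['tool_pos'],s['qpos'])
for k in (120,46): print(rel(O+[0,0,85]+n*k,plat(.76)))
E
```

```text
7.35 [514.0601 186.8211 227.4066] [-0.0786  0.2024 -0.553   2.2273  1.0111  0.4309  0.9435]
(array([ 0.047 ,  0.0004, -0.0003]), array([-0.005 ,  0.0011,  0.0006]))
(array([ 0.121 ,  0.0004, -0.0004]), array([-0.005 ,  0.0011,  0.0006]))
```

Request:
{"op": "servo_tool", "data": {
  "motion": [
    [0.03, 0, 0, 0, 0, 0],
    [0.06, 0, 0, 0, 0, 0],
    [0.085, 0, 0, 0, 0, 0],
    [0.1, 0, 0, 0, 0, 0],
    [0.11, 0, 0, 0, 0, 0],
    [0.118, 0, 0, 0, 0, 0],
    [0.118, 0, 0, 0, 0, 0]
  ]
}}

```text
time: 8.22
tool_pos: [575.1, 193.1, 126.5]
orientation: [-2.119, 0.414, 1.215]
ft_force: [-0.2, 0.6, -0.6]
opening: 68.3
```

Request:
{"op": "servo_tool", "data": {
  "motion": [
    [0, 0, 0, 0, 0, 0],
    [0, 0, 0, 0, 0, 0],
    [0, 0, 0, 0, 0, 0],
    [0, 0, 0, 0, 0, 0],
    [0, 0, 0, 0, 0, 0]
  ],
  "fingers": 0
}}

```text
time: 8.85
tool_pos: [575.3, 193.2, 127.7]
orientation: [-2.121, 0.412, 1.214]
ft_force: [-2.6, -1.6, 5.2]
opening: 33.5
```

Gripped at 33.5 mm. Next I turn clockwise by 0.76 (+ about tool x).

Request:
{"op": "servo_tool", "data": {
  "motion": [
    [0, 0, 0, 0.1, 0, 0],
    [0, 0, 0, 0.22, 0, 0],
    [0, 0, 0, 0.34, 0, 0],
    [0, 0, 0, 0.46, 0, 0],
    [0, 0, 0, 0.58, 0, 0],
    [0, 0, 0, 0.68, 0, 0],
    [0, 0, 0, 0.74, 0, 0],
    [0, 0, 0, 0.76, 0, 0],
    [0, 0, 0, 0.76, 0, 0],
    [0, 0, 0, 0.76, 0, 0]
  ]
}}

```text
time: 10.1
tool_pos: [575.5, 192.6, 127.8]
orientation: [-1.461, 0.737, 0.859]
ft_force: [-4.4, -2.4, 7.3]
opening: 32.9
```

```bash
python3 - <<'E'
from h import *
np.set_printoptions(suppress=True,precision=4)
s=monitor.observe(); print(s['time'],s['tool_pos'],s['ft_force'],s['wrist_torque'],rel(s['tool_pos'],plat(0))[1])
C=cam('wrist',s); im=shot('wrist','w3.png'); hsv=cv2.cvtColor(im,cv2.COLOR_RGB2HSV)
def onp(u,h):
    o,v=ray(C,u); A=O+[0,0,85]+n*h; X=o+v*((A-o)@n)/(v@n); d=X-O-[0,0,85]; return np.array([d@e,d@ys])
for nm,lo,hi,h in(('blue',(105,120,50),(130,255,255),40),('red',(0,170,80),(5,255,255),46)):
    m=cv2.inRange(hsv,lo,hi); N,_,st,c=cv2.connectedComponentsWithStats(m)
    for i in range(1,N):
        if st[i,4]>40: print(nm,st[i],c[i],onp(c[i],h))
E
```

```text
10.1 [575.5338 192.6303 127.8389] [-4.4279 -2.3529  7.2636] [-0.626   0.2275 -0.5436] [-0.003   0.0002  0.0018]
red [  0 250   9  23 101] [  2.5248 260.8515] [ -24.062  -145.5919]
red [308 426  26  11 240] [320.525  430.2792] [74.6333 -0.4533]
```

View pics/w3.png

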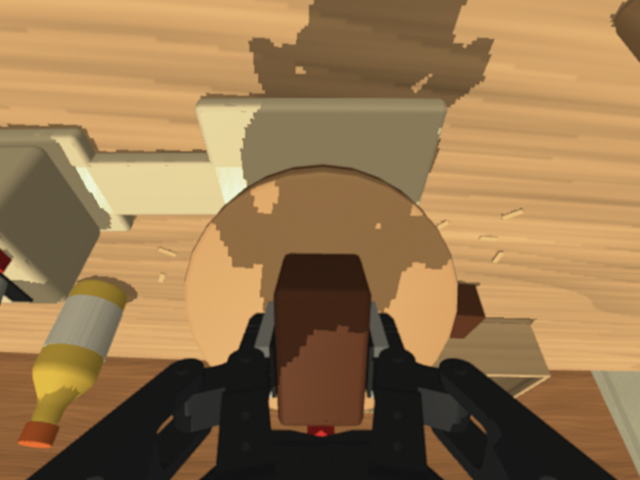

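The block is held squarely and the pointer is centred at (320,430). I release and back off.

Request:
{"op": "servo_tool", "data": {
  "motion": [
    [0, 0, 0, 0, 0, 0],
    [0, 0, 0, 0, 0, 0],
    [0, 0, 0, 0, 0, 0],
    [-0.02, 0, 0, 0, 0, 0],
    [-0.05, 0, 0, 0, 0, 0],
    [-0.09, 0, 0, 0, 0, 0],
    [-0.13, 0, 0, 0, 0, 0],
    [-0.17, 0, 0, 0, 0, 0],
    [-0.17, 0, 0, 0, 0, 0],
    [-0.17, 0, 0, 0, 0, 0]
  ],
  "fingers": 80
}}

```text
time: 11.4
tool_pos: [486.7, 185.0, 271.4]
orientation: [-1.46, 0.737, 0.862]
ft_force: [1.3, 0.3, -0.6]
opening: 68.5
```

```bash
python3 - <<'E'
from h import *
np.set_printoptions(suppress=True,precision=2)
s=monitor.observe(); print(s['time'],s['tool_pos'],s['ft_force'],s['qpos'])
C=cam('wrist',s); im=shot('wrist','w4.png'); hsv=cv2.cvtColor(im,cv2.COLOR_RGB2HSV)
def onp(u,h):
    o,v=ray(C,u); A=O+[0,0,85]+n*h; X=o+v*((A-o)@n)/(v@n); d=X-O-[0,0,85]; return np.array([d@e,d@ys])
for nm,lo,hi,h in(('blue',(105,120,50),(130,255,255),40),('red',(0,170,80),(5,255,255),48)):
    m=cv2.inRange(hsv,lo,hi); N,_,st,c=cv2.connectedComponentsWithStats(m)
    for i in range(1,N):
        if st[i,4]>40: print(nm,st[i],c[i],onp(c[i],h))
C2=cam('scene'); print(onz(C,(320,240),157))
im=shot('scene','s2.png')
hsv=cv2.cvtColor(im,cv2.COLOR_RGB2HSV)
m=cv2.inRange(hsv,(0,0,0),(180,255,45)); m[:,:330]=0;m[:,375:]=0;m[:255]=0;m[:]=m; m[285:]=0
y,x=np.nonzero(m); print(len(x),x.mean(),y.mean(),onz(C2,(x.mean(),y.mean()),157))
cv2.imwrite('pics/crop3.png',np.vstack([cv2.resize(im[190:300,320:460,::-1],(560,440)),]))
E
```

```text
11.4 [486.69 184.97 271.43] [ 1.29  0.26 -0.57] [ 0.02  0.08 -0.66  2.23  0.74  0.48  0.43]
blue [314 267  12  15 178] [319.56 274.  ] [57.28 -1.32]
red [135 194   9  13  77] [138.74 200.03] [ -19.08 -164.72]
red [313 285  15  30 405] [320.17 300.45] [82.33 -0.78]
[568.11 190.46 157.  ]
180 354.9222222222222 271.68333333333334 [649.8  -10.16 157.  ]
```

The mark at px x=319.6 lines up with the pointer at 320.2. Next is the lever, with the knob near (648,-5,157).

```bash
python3 - <<'E'
from h import *
R=down(ys)
for p in ([649,-5,240],[649,-5,137]): print(rel(p,R))
E
```

```text
(array([ 0.1015, -0.1085, -0.2034]), array([-0.0013,  0.0023,  0.548 ]))
(array([ 0.1894, -0.0549, -0.2037]), array([-0.0013,  0.0023,  0.548 ]))
```

Request:
{"op": "servo_tool", "data": {
  "motion": [
    [0, -0.02, -0.04, 0, 0, 0.08],
    [0.01, -0.04, -0.08, 0, 0, 0.18],
    [0.03, -0.06, -0.12, 0, 0, 0.28],
    [0.05, -0.08, -0.15, 0, 0, 0.38],
    [0.08, -0.095, -0.18, 0, 0.002, 0.48],
    [0.1, -0.1085, -0.2034, 0, 0.002, 0.548],
    [0.1015, -0.1085, -0.2034, 0, 0.002, 0.548],
    [0.1015, -0.1085, -0.2034, 0, 0.002, 0.548]
  ]
}}

```text
time: 12.5
tool_pos: [648.4, -3.6, 239.9]
orientation: [-1.272, 1.166, 1.274]
ft_force: [-0.7, 0.4, 0.2]
opening: 68.3
```

```bash
python3 - <<'E'
from h import *
np.set_printoptions(suppress=True,precision=1)
s=monitor.observe(); print(s['time'],s['tool_pos'])
C=cam('wrist',s); im=shot('wrist','w5.png'); print(proj(C,[[649,-5,157]]))
g=cv2.cvtColor(im,cv2.COLOR_RGB2GRAY)
u=proj(C,[[649,-5,157]])[0].astype(int); w=45
m=np.zeros_like(g); m[max(0,u[1]-w):u[1]+w,u[0]-w:u[0]+w]=(g<40)[max(0,u[1]-w):u[1]+w,u[0]-w:u[0]+w]
N,_,st,c=cv2.connectedComponentsWithStats(m)
for i in range(1,N):
    if st[i,4]>80: print(st[i],c[i],onz(C,c[i],157))
print(rel([649,-5,137],down(ys)))
E
```

```text
12.5 [648.4  -3.6 239.9]
[[320.  253.9]]
[ 300  223   47   54 1898] [323.1 250.4] [646.3  -3.1 157. ]
(array([ 0.1, -0. , -0. ]), array([0., 0., 0.]))
```

View pics/w5.png

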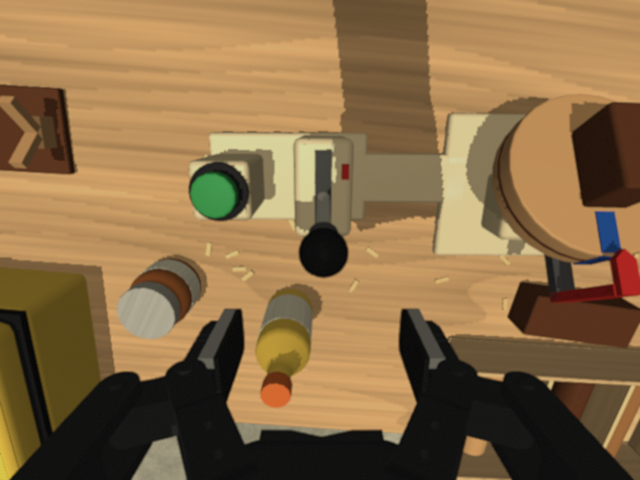

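The knob is at (323,251), between the jaws. Nothing is in their way; the glue bottle is lower and further out. I descend and grip.

Request:
{"op": "servo_tool", "data": {
  "motion": [
    [0.04, 0.001, 0, 0, 0, 0],
    [0.075, 0.002, 0, 0, 0, 0],
    [0.095, 0.002, 0, 0, 0, 0],
    [0.103, 0.002, 0, 0, 0, 0],
    [0.103, 0.002, 0, 0, 0, 0]
  ]
}}

```text
time: 13.18
tool_pos: [647.7, -4.2, 139.0]
orientation: [-1.273, 1.164, 1.271]
ft_force: [0.6, 0.5, 0.6]
opening: 68.3
```

Request:
{"op": "servo_tool", "data": {
  "motion": [
    [0, 0, 0, 0, 0, 0],
    [0, 0, 0, 0, 0, 0],
    [0, 0, 0, 0, 0, 0],
    [0, 0, 0, 0, 0, 0],
    [0, 0, 0, 0, 0, 0]
  ],
  "fingers": 0
}}

```text
time: 13.8
tool_pos: [648.0, -2.3, 140.2]
orientation: [-1.273, 1.161, 1.272]
ft_force: [-2.8, 2.6, 7.1]
opening: 31.5
```

Request:
{"op": "servo_tool", "data": {
  "motion": [
    [-0.003, 0.0115, 0, 0, 0, 0],
    [-0.0045, 0.0216, 0, 0, 0, 0],
    [-0.005, 0.0315, 0, 0, 0, 0],
    [-0.0045, 0.0414, 0, 0, 0, 0],
    [-0.003, 0.051, 0, 0, 0, 0],
    [-0.0005, 0.061, 0, 0, 0, 0],
    [0.0014, 0.0667, 0, 0, 0, 0],
    [0.002, 0.069, 0, 0, 0, 0],
    [0.002, 0.069, 0, 0, 0, 0],
    [0.002, 0.069, 0, 0, 0, 0]
  ]
}}

```text
time: 15.05
tool_pos: [579.0, -10.4, 136.4]
orientation: [-1.273, 1.164, 1.271]
ft_force: [0.7, -0.1, 0.1]
opening: -0.2
```

```bash
python3 - <<'E'
from h import *
np.set_printoptions(suppress=True,precision=1)
s=monitor.observe(); print(s['time'],s['tool_pos'],s['ft_force'],s['opening'])
E
```

```text
15.05 [579.  -10.4 136.4] [ 0.7 -0.1  0.1] -0.18864281418550022
```

The ball slipped out of the pads, so I check where the knob is and plan a hook from behind with shut fingers.

```bash
python3 - <<'E'
from h import *
np.set_printoptions(suppress=True,precision=1)
im=shot('scene','s3.png'); C=cam('scene')
cap=cv2.inRange(cv2.cvtColor(im,cv2.COLOR_RGB2HSV),(3,180,120),(14,255,255)); cap[:300]=0; cap[:,:350]=0;cap[:,400:]=0
y,x=np.nonzero(cap); print('cap',len(x),onz(C,(x.mean(),y.mean()),148))
print(proj(C,[[647,-4,157],[588,-8,157]]))
cv2.imwrite('pics/crop4.png',cv2.resize(im[190:350,300:460,::-1],None,fx=3.5,fy=3.5,interpolation=cv2.INTER_CUBIC))
E
```

```text
cap 99 [777.9 -30.7 148. ]
[[356.6 269.8]
 [343.2 252.2]]
```

View pics/crop4.png

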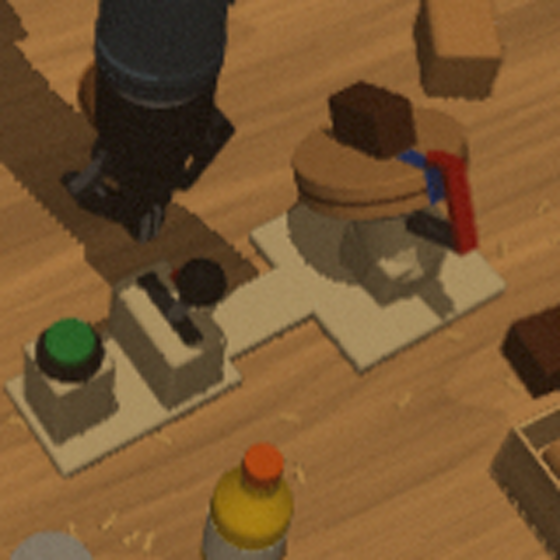

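The knob is back in the off position at crop (200,282). The mark is still under the pointer, and the glue bottle is 130 mm away. I hook from behind.

Request:
{"op": "servo_tool", "data": {
  "motion": [
    [-0.05, 0, 0, 0, 0, 0],
    [-0.075, -0.03, 0, 0, 0, 0],
    [-0.075, -0.07, 0.001, 0, 0, 0],
    [-0.075, -0.11, 0.001, 0, 0, 0],
    [-0.05, -0.113, 0.001, 0, 0, 0],
    [-0.02, -0.113, 0.001, 0, 0, 0],
    [-0.004, -0.113, 0.001, 0, 0, 0],
    [-0.004, -0.113, 0.001, 0, 0, 0]
  ]
}}

```text
time: 16.1
tool_pos: [690.4, 0.2, 139.4]
orientation: [-1.272, 1.166, 1.273]
ft_force: [0.3, 0.5, 0.2]
opening: -0.3
```

Request:
{"op": "servo_tool", "data": {
  "motion": [
    [0, 0.01, 0, 0, 0, 0],
    [0, 0.02, 0, 0, 0, 0],
    [0, 0.03, 0, 0, 0, 0],
    [0, 0.04, 0, 0, 0, 0],
    [0, 0.05, 0, 0, 0, 0],
    [0, 0.058, 0, 0, 0, 0],
    [0, 0.065, 0, 0, 0, 0],
    [0, 0.065, 0, 0, 0, 0]
  ]
}}

```text
time: 17.1
tool_pos: [624.8, -5.6, 139.8]
orientation: [-1.272, 1.167, 1.273]
ft_force: [0.6, -0.1, 1.3]
opening: -0.0
```

```bash
python3 - <<'E'
from h import *
a=shot('wrist','w6.png'); b=shot('scene','s4.png')[190:350,300:460]
v=np.hstack([cv2.resize(a,(480,360)),cv2.resize(b,(320,360))]); cv2.imwrite('pics/v1.png',v[:,:,::-1])
E
```

```text
(no output)
```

View pics/v1.png

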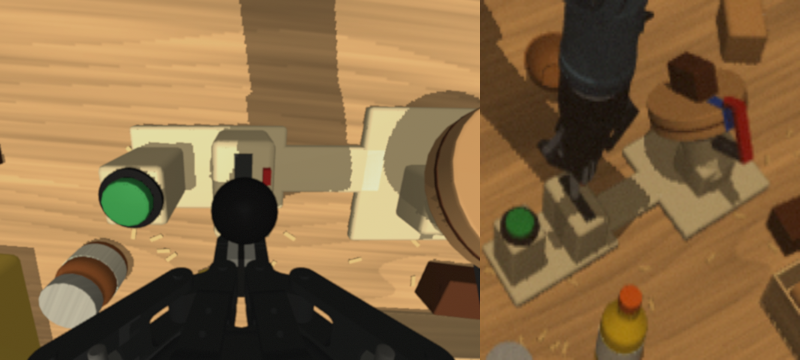

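```bash
python3 - <<'E'
from h import *
C=cam('wrist'); print(onz(C,(326,280),161), monitor.observe()['ft_force'],monitor.observe()['wrist_torque'])
E
```

```text
[598.5155479   -6.83006375 161.        ] [ 0.85205754 -0.04807498  0.1323382 ] [ 0.04452968 -0.32211124  0.02533479]
```

The knob is at x≈598, pushed ahead of the fingers (brake about 0.5). I continue to about 0.68.

Request:
{"op": "servo_tool", "data": {
  "motion": [
    [0, 0.005, 0, 0, 0, 0],
    [0, 0.01, 0, 0, 0, 0],
    [0, 0.014, 0, 0, 0, 0],
    [0, 0.017, 0, 0, 0, 0],
    [0, 0.0185, 0, 0, 0, 0],
    [0, 0.0185, 0, 0, 0, 0]
  ]
}}

```text
time: 17.95
tool_pos: [607.9, -7.1, 140.4]
orientation: [-1.273, 1.165, 1.271]
ft_force: [3.9, -0.5, -2.2]
opening: 0.4
```

```bash
python3 - <<'E'
from h import *
s=monitor.observe(); C=cam('wrist',s)
im=shot('wrist','w7.png'); g=cv2.cvtColor(im,cv2.COLOR_RGB2GRAY)
m=(g<40).astype(np.uint8); 
# knob rows: dark run width above fingers
for r in range(210,340,10):
    x=np.nonzero(m[r,270:390])[0]+270; print(r,len(x),x.min() if len(x) else 0,x.max() if len(x) else 0)
print(s['tool_pos'],s['ft_force'],s['wrist_torque'])
E
```

```text
210 0 0 0
220 0 0 0
230 0 0 0
240 47 303 349
250 68 292 359
260 79 286 364
270 83 285 367
280 82 285 366
290 78 287 364
300 67 293 359
310 47 303 349
320 35 290 352
330 35 289 353
[607.93305843  -7.10917505 140.38237068] [ 3.91538301 -0.48995613 -2.24321667] [-0.09737001 -0.74430187  0.03249745]
```

Request:
{"op": "servo_tool", "data": {
  "motion": [
    [0, 0.0015, 0, 0, 0, 0],
    [0, 0.003, 0, 0, 0, 0],
    [0, 0.003, 0, 0, 0, 0]
  ]
}}

```text
time: 18.38
tool_pos: [604.8, -7.2, 140.3]
orientation: [-1.273, 1.165, 1.272]
ft_force: [3.6, 0.3, -2.1]
opening: -0.0
```

```bash
python3 - <<'E'
from h import *
s=monitor.observe(); C=cam('wrist',s)
im=shot('wrist','w8.png'); g=cv2.cvtColor(im,cv2.COLOR_RGB2GRAY)
ys_,xs_=np.nonzero(g[225:312,280:372]<40); c=((xs_.min()+xs_.max())/2+280, ys_.min()+225+41.5); print(c,onz(C,c,155)); print(s['tool_pos'],s['ft_force'])
E
```

```text
(np.float64(325.0), np.float64(274.5)) [578.26209949  -8.77808772 155.        ]
[604.83887624  -7.24702403 140.33931439] [ 3.58094742  0.30341217 -2.1090837 ]
```

Request:
{"op": "servo_tool", "data": {
  "motion": [
    [0, -0.01, 0, 0, 0, 0],
    [0, -0.025, 0, 0, 0, 0],
    [0, -0.04, 0, 0, 0, 0],
    [-0.04, -0.05, 0, 0, 0, 0],
    [-0.08, -0.05, 0, 0, 0, 0],
    [-0.12, -0.05, 0, 0, 0, 0],
    [-0.12, -0.05, 0, 0, 0, 0]
  ]
}}

```text
time: 19.3
tool_pos: [656.2, -2.2, 264.0]
orientation: [-1.275, 1.161, 1.268]
ft_force: [0.2, 0.1, -0.2]
opening: -0.1
```

```bash
python3 - <<'E'
from h import *
np.set_printoptions(suppress=True,precision=1)
s=monitor.observe(); print(s['time'],s['tool_pos'],s['qpos']); C=cam('wrist',s)
im=shot('wrist','w9.png'); g=cv2.cvtColor(im,cv2.COLOR_RGB2GRAY)
for p in ([589,-8,157],[647,-4,157]):
    u=proj(C,[p])[0].astype(int); w=35; y0=max(0,u[1]-w); m=(g[y0:u[1]+w,u[0]-w:u[0]+w]<40)
    y,x=np.nonzero(m); print(p,u,m.sum(), onz(C,(x.mean()+u[0]-w,y.mean()+y0),157) if len(x) else '')
C=cam('scene'); im=shot('scene','s5.png'); g=cv2.cvtColor(im,cv2.COLOR_RGB2GRAY)
hsv=cv2.cvtColor(im,cv2.COLOR_RGB2HSV)
# gouge: handle blob around (212,265)
sub=hsv[235:295,180:250]; 
m=cv2.inRange(sub,(0,130,50),(12,255,150)); mb=cv2.inRange(sub,(100,80,30),(130,255,255))
ms=((sub[...,1]<60)&(sub[...,2]>90)).astype(np.uint8)
for nm,k in(('handle',m),('blue',mb),('steel',ms)):
    y,x=np.nonzero(k); 
    if len(x): print(nm,len(x),x.mean()+180,y.mean()+235,onz(C,(x.mean()+180,y.mean()+235),15))
E
```

```text
19.3 [656.2  -2.2 264. ] [ 0.3  0.6 -0.5  1.5  0.3  1.2  1.4]
[589, -8, 157] [322 147] 1820 [589.6  -7.7 157. ]
[647, -4, 157] [320 229] 188 [626.4  -5.2 157. ]
handle 24 206.41666666666666 271.2916666666667 [ 395.3 -320.1   15. ]
blue 10 190.8 279.0 [ 400.6 -366.1   15. ]
steel 10 224.1 245.4 [ 332.5 -247.    15. ]
```

The lever stays locked: the knob is at (589.6,-7.7), as in the start state. Next is the gouge.

```bash
python3 - <<'E'
from h import *
print(rel([392,-318,190],down(np.array([.925,.379,0]))))
E
```

```text
(array([ 0.0696,  0.2884, -0.2914]), array([ 1.2685e+00,  1.4000e-03, -2.0000e-04]))
```

Request:
{"op": "servo_tool", "data": {
  "motion": [
    [0, 0.04, -0.04, 0.15, 0, 0],
    [0, 0.08, -0.08, 0.32, 0, 0],
    [0.0, 0.12, -0.12, 0.49, 0, 0],
    [0.0, 0.16, -0.16, 0.66, 0, 0],
    [0.02, 0.2, -0.2, 0.83, 0, 0],
    [0.04, 0.24, -0.24, 1.0, 0, 0],
    [0.06, 0.27, -0.27, 1.17, 0, 0],
    [0.0696, 0.2884, -0.2914, 1.2685, 0, 0],
    [0.0696, 0.2884, -0.2914, 1.2685, 0, 0],
    [0.0696, 0.2884, -0.2914, 1.2685, 0, 0]
  ],
  "fingers": 100
}}

```text
time: 20.65
tool_pos: [393.8, -317.0, 190.1]
orientation: [-0.306, 1.546, 0.308]
ft_force: [0.9, -1.0, -0.6]
opening: 85.4
```

Request:
{"op": "servo_tool", "data": {
  "motion": [
    [0, 0, 0, 0, 0, 0],
    [0, 0, 0, 0, 0, 0]
  ]
}}

```text
time: 20.9
tool_pos: [393.3, -317.5, 190.3]
orientation: [-0.306, 1.546, 0.307]
ft_force: [0.2, -0.3, -1.3]
opening: 85.0
```

```bash
python3 - <<'E'
from h import *
np.set_printoptions(suppress=True,precision=1)
s=monitor.observe(); print(s['time'],s['tool_pos'],s['qpos'])
shot('wrist','w10.png')
print(proj(cam('wrist',s),[[417,-382,14],[343.6,-202.7,14],[390,-317,28]]))
E
```

```text
20.9 [ 393.3 -317.5  190.3] [ 0.7  0.4 -0.2  1.9  0.1  0.8  0.9]
[[317.8 285.4]
 [317.5  70.9]
 [317.2 220.4]]
```

View pics/w10.png

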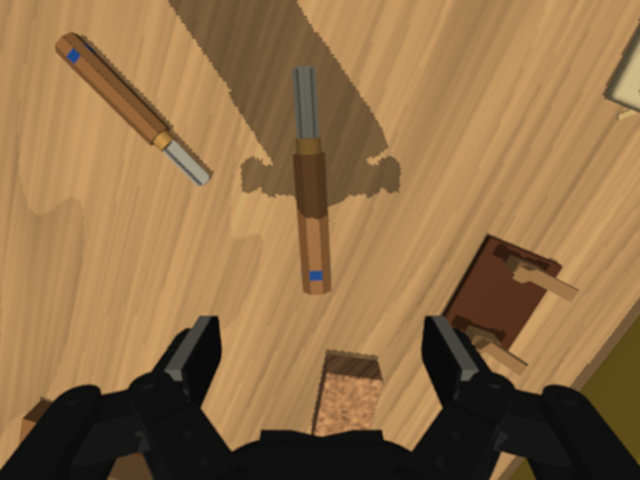

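The gouge fills the middle: butt (316,292), handle/ferrule joint (310,146), tip (304,67). The rest is at right (503,298).

```bash
python3 - <<'E'
from h import *
np.set_printoptions(suppress=True,precision=3)
C=cam('wrist')
b,j,t=[onz(C,u,16) for u in((316,291),(310,150),(304,67))]; print(b,j,t,np.linalg.norm(j-b),np.linalg.norm(t-b))
d=(t-b)/np.linalg.norm(t-b); g=(b+70*d+t-130*d)/2; print('grip',g,np.degrees(np.arctan2(d[1],d[0])))
z=np.array([d[1],-d[0],0]); print(rel([g[0],g[1],120],down(z)), rel([g[0],g[1],4],down(z)))
for nm,u,zz_ in[('r1',(489,236),10),('r2',(561,265),10),('r4',(444,312),10)]: print(nm,onz(C,u,zz_))
E
```

```text
[ 417.002 -387.634   16.   ] [ 361.165 -263.797   16.   ] [ 332.226 -204.561   16.   ] 135.84309770934033 201.74918079794895
grip [ 387.22  -323.321   16.   ] 114.84753135774369
(array([ 0.07 , -0.003, -0.008]), array([-0.043,  0.003, -0.   ])) (array([ 0.186, -0.003, -0.008]), array([-0.043,  0.003, -0.   ]))
r1 [ 550.727 -272.876   10.   ]
r2 [ 634.308 -271.38    10.   ]
r4 [ 550.377 -362.49    10.   ]
```

Request:
{"op": "servo_tool", "data": {
  "motion": [
    [0.04, -0.003, -0.008, -0.043, 0.003, 0],
    [0.08, -0.003, -0.008, -0.043, 0.003, 0],
    [0.12, -0.003, -0.008, -0.043, 0.003, 0],
    [0.15, -0.003, -0.008, -0.043, 0.003, 0],
    [0.175, -0.003, -0.008, -0.043, 0.003, 0],
    [0.188, -0.003, -0.008, -0.043, 0.003, 0],
    [0.188, -0.003, -0.008, -0.043, 0.003, 0]
  ]
}}

```text
time: 21.82
tool_pos: [386.4, -323.4, 1.6]
orientation: [-0.338, 1.546, 0.34]
ft_force: [-0.5, 0.0, 1.0]
opening: 85.5
```

Request:
{"op": "servo_tool", "data": {
  "motion": [
    [0, 0, 0, 0, 0, 0],
    [0, 0, 0, 0, 0, 0],
    [0, 0, 0, 0, 0, 0],
    [0, 0, 0, 0, 0, 0],
    [0, 0, 0, 0, 0, 0],
    [0, 0, 0, 0, 0, 0]
  ],
  "fingers": 0
}}

```text
time: 22.58
tool_pos: [387.1, -324.0, 2.7]
orientation: [-0.339, 1.544, 0.338]
ft_force: [-0.5, -0.1, 6.1]
opening: 26.7
```

```bash
python3 - <<'E'
from h import *
s=monitor.observe(); print(s['time'],s['tool_pos'],s['ft_force'],s['opening'],s['orientation'])
E
```

```text
22.575 [ 387.05790219 -323.96183063    2.67348999] [-0.53880528 -0.12897109  6.05096542] 26.675191157031797 [-0.33927452  1.54422427  0.33825746]
```

Request:
{"op": "servo_tool", "data": {
  "motion": [
    [-0.03, 0, 0, 0, 0, 0],
    [-0.07, 0, 0, 0, 0, 0],
    [-0.1, 0, 0, 0, 0, 0],
    [-0.12, 0, 0, 0, 0, 0],
    [-0.12, 0, 0, 0, 0, 0]
  ]
}}

```text
time: 23.2
tool_pos: [387.3, -324.4, 123.1]
orientation: [-0.34, 1.543, 0.337]
ft_force: [-0.0, -0.5, -1.9]
opening: 26.6
```

```bash
python3 - <<'E'
from h import *
np.set_printoptions(suppress=True,precision=4)
s=monitor.observe(); print(s['time'],s['tool_pos'],s['opening'],s['ft_force'])
R=Ro.from_rotvec(s['orientation']).as_matrix(); print('zyaw',np.degrees(np.arctan2(R[1,2],R[0,2])))
C=cam('wrist',s); im=shot('wrist','w11.png'); hsv=cv2.cvtColor(im,cv2.COLOR_RGB2HSV)
M=np.array(imaging.camera_params('wrist')['mount'])
# expected tool-frame pts: tip (axis) 130 ahead of grip along tool y
tp=s['tool_pos']; P=lambda x,y,z:tp+R@np.array([x,y,z])
pr=proj(C,[P(-8,130,0),P(-8,60,0),P(-8,-57,0)]); print('expected tip,joint,band',pr)
blue=cv2.inRange(hsv,(100,100,40),(130,255,255)); N,_,st,c=cv2.connectedComponentsWithStats(blue)
for i in range(1,N):
    if st[i,4]>30: print('blue',st[i],c[i])
steel=((hsv[...,1]<70)&(hsv[...,2]>60)).astype(np.uint8); N,_,st,c=cv2.connectedComponentsWithStats(steel[:,:])
for i in range(1,N):
    if st[i,4]>300 : print('steel',st[i],c[i])
sm=np.array([593.5,-329.8]); a=np.radians(1.1); z=np.array([np.cos(a),np.sin(a),0])
print(rel([*sm,122],down(z)))
E
```

```text
23.2 [ 387.2843 -324.3527  123.1032] 26.557537814988443 [-0.0277 -0.5099 -1.9494]
zyaw 24.71697496027922
expected tip,joint,band [[320.3928 -26.8866]
 [320.5906 186.8163]
 [320.8194 423.2702]]
blue [ 13   5  17  19 177] [20.8249 13.8701]
blue [308 433  27   4  84] [321.     434.2857]
steel [ 289    0   60  146 8348] [319.3657  70.9005]
steel [ 136  130   59   60 1299] [165.7706 160.3287]
steel [265 302  21  54 621] [275.5717 327.9436]
steel [357 302  21  54 628] [366.5701 327.6815]
(array([-0.0001, -0.092 ,  0.1854]), array([ 0.4123, -0.0005,  0.0004]))
```

View pics/w11.png

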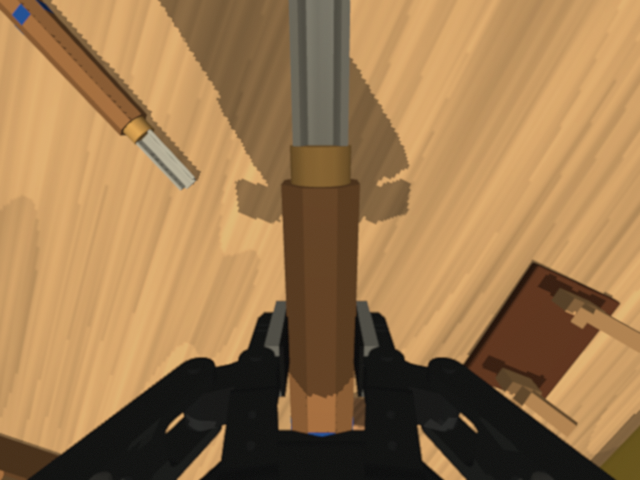

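The gouge is held straight, with the handle/ferrule joint at (320,183) against the expected 187 (about 1 mm). I carry it over the rest.

Request:
{"op": "servo_tool", "data": {
  "motion": [
    [0, -0.012, 0.025, 0.05, 0, 0],
    [0, -0.025, 0.05, 0.11, 0, 0],
    [0, -0.04, 0.08, 0.18, 0, 0],
    [0, -0.055, 0.11, 0.25, 0, 0],
    [0, -0.07, 0.14, 0.32, 0, 0],
    [0, -0.082, 0.165, 0.38, 0, 0],
    [0, -0.092, 0.183, 0.412, 0, 0],
    [0, -0.093, 0.1854, 0.4123, 0, 0],
    [0, -0.093, 0.1854, 0.4123, 0, 0],
    [0, -0.093, 0.1854, 0.4123, 0, 0]
  ]
}}

```text
time: 24.5
tool_pos: [592.6, -331.0, 121.2]
orientation: [-0.014, 1.573, 0.015]
ft_force: [-0.6, -0.4, -0.9]
opening: 26.7
```

```bash
python3 - <<'E'
from h import *
np.set_printoptions(suppress=True,precision=4)
s=monitor.observe(); print(s['time'],s['tool_pos'],s['opening'],s['ft_force'])
C=cam('wrist',s); im=shot('wrist','w12.png')
# where visible rest corners should be
for p in ([593.5-42,-272.5,10],[593.5+42,-271,10]): print(p,proj(C,[p]))
g=cv2.Canny(cv2.cvtColor(im,cv2.COLOR_RGB2GRAY),60,150)
hsv=cv2.cvtColor(im,cv2.COLOR_RGB2HSV); m=cv2.inRange(hsv,(0,100,20),(12,255,110)); 
for r in (200,215,230,245,260,275): 
    x=np.nonzero(m[r,150:500])[0]+150; print(r,x.min() if len(x) else None,x.max() if len(x) else None)
a=np.radians(1.1); z=np.array([np.cos(a),np.sin(a),0])
print(rel([593.5,-330.8,42.7],down(z)))
E
```

```text
24.5 [ 592.5696 -330.9544  121.2098] 26.653614934685656 [-0.6256 -0.3537 -0.852 ]
[551.5, -272.5, 10] [[264.1917 160.1969]]
[635.5, -271, 10] [[383.1867 160.2811]]
200 268 381
215 268 380
230 270 379
245 270 378
260 271 377
275 272 376
(array([0.0788, 0.0001, 0.0009]), array([-0.0005, -0.002 , -0.0002]))
```

The rest's edges are centred within about 1 mm. I lower it.

Request:
{"op": "servo_tool", "data": {
  "motion": [
    [0.02, 0, 0.0012, 0, -0.002, 0],
    [0.04, 0, 0.0012, 0, -0.002, 0],
    [0.055, 0, 0.0012, 0, -0.002, 0],
    [0.065, 0, 0.0012, 0, -0.002, 0],
    [0.072, 0, 0.0012, 0, -0.002, 0],
    [0.076, 0, 0.0012, 0, -0.002, 0],
    [0.0785, 0, 0.0012, 0, -0.002, 0],
    [0.0785, 0, 0.0012, 0, -0.002, 0]
  ]
}}

```text
time: 25.55
tool_pos: [595.3, -330.7, 43.6]
orientation: [-0.015, 1.569, 0.015]
ft_force: [-0.3, 0.2, -2.1]
opening: 26.2
```

Request:
{"op": "servo_tool", "data": {
  "motion": [
    [0.001, 0, 0, 0, 0, 0],
    [0.002, 0, 0, 0, 0, 0],
    [0.002, 0, 0, 0, 0, 0]
  ]
}}

```text
time: 25.92
tool_pos: [595.4, -330.8, 43.2]
orientation: [-0.015, 1.569, 0.015]
ft_force: [-4.7, 2.2, 11.1]
opening: 26.5
```

It is seated at +11 N. I release and rise.

Request:
{"op": "servo_tool", "data": {
  "motion": [
    [0, 0, -0.001, 0, 0, 0],
    [0, 0, -0.001, 0, 0, 0],
    [0, 0, -0.001, 0, 0, 0],
    [0, 0, -0.001, 0, 0, 0],
    [-0.02, 0, -0.001, 0, 0, 0],
    [-0.05, 0, 0, 0, 0, 0],
    [-0.1, 0, 0, 0, 0, 0],
    [-0.15, 0, 0, 0, 0, 0],
    [-0.15, 0, 0, 0, 0, 0]
  ],
  "fingers": 90
}}

```text
time: 27.05
tool_pos: [598.1, -332.3, 198.1]
orientation: [-0.019, 1.56, 0.011]
ft_force: [0.0, -1.2, -0.8]
opening: 77.0
```

```bash
python3 - <<'E'
from h import *
np.set_printoptions(suppress=True,precision=1)
s=monitor.observe(); print(s['time'],s['tool_pos'],s['ft_force'],s['opening'])
C=cam('wrist',s); im=shot('wrist','w13.png'); hsv=cv2.cvtColor(im,cv2.COLOR_RGB2HSV)
exp=proj(C,[[593.5-1*.02,-329.8-62,58],[593.5,-329.8+60,62],[592,-329.8+130,56]]); print('expected band/joint/tip',exp)
blue=cv2.inRange(hsv,(100,100,40),(130,255,255)); N,_,st,c=cv2.connectedComponentsWithStats(blue)
for i in range(1,N):
    if st[i,4]>30: print('blue',st[i],c[i],onz(C,c[i],67))
# steel column ahead: centre per row
for r in range(0,200,20):
    x=np.nonzero((hsv[r,250:400,1]<75))[0]+250; print(r,len(x),x.mean() if len(x) else None)
# handle rows
x0=[]
for r in (150,180,210,240,260): x=np.nonzero(cv2.inRange(hsv[r:r+1,250:400],(5,100,60),(14,255,200))[0])[0]+250; print('h',r,len(x),x.min() if len(x) else 0,x.max() if len(x) else 0)
C=cam('scene'); im=shot('scene','s6.png'); hs=cv2.cvtColor(im,cv2.COLOR_RGB2HSV)
print('scene exp',proj(C,[[593.5,-392,67],[592,-200,56]]).ravel())
g=cv2.cvtColor(im,cv2.COLOR_RGB2GRAY); u=proj(C,[[589,-8,157]])[0].astype(int); print('knob locked dark px',(g[u[1]-10:u[1]+10,u[0]-10:u[0]+10]<45).sum())
E
```

```text
27.05 [ 598.1 -332.3  198.1] [ 0.  -1.2 -0.8] 77.01921758064869
expected band/joint/tip [[312.5 292.6]
 [314.1 151.7]
 [313.3  51.7]]
blue [308 280  13   9 117] [314. 284.] [ 594.7 -379.1   67. ]
0 0 None
20 0 None
40 0 None
60 26 313.5
80 26 313.5
100 25 314.0
120 25 314.0
140 0 None
160 0 None
180 0 None
h 150 39 270 359
h 180 48 270 359
h 210 84 272 358
h 240 84 273 357
h 260 68 274 356
scene exp [199.2 333.8 273.9 304.2]
knob locked dark px 152
```

```bash
python3 - <<'E'
from h import *
np.set_printoptions(suppress=True,precision=1)
# same method on w10 (gouge on bench) and w13 (on rest): profile along column 
for f,c0 in (('w10.png',None),('w13.png',None)):
    im=cv2.imread('pics/'+f); hsv=cv2.cvtColor(im,cv2.COLOR_BGR2HSV)
    m=(hsv[:170,295:330,1]<75).sum(1); r=np.nonzero(m>8)[0]; print(f,'steel rows',r.min(),r.max())
s=monitor.observe(); C=cam('wrist',s)
for u,z in (((313.5,52),54),((313.5,56),54),((314,131),54),((314,135),54)): print(u,onz(C,u,z))
im=cv2.imread('pics/w13.png'); h=cv2.cvtColor(im,cv2.COLOR_BGR2HSV)
for r in range(44,60,2): print(r,h[r,314],end=' ')
print()
for r in range(124,176,3): print(r,h[r,314],end=' ')
print()
for r in range(272,310,3): print(r,h[r,314],end=' ')
print(s['dq'].max())
E
```

```text
w10.png steel rows 66 137
w13.png steel rows 50 130
(313.5, 52) [ 588.2 -198.5   54. ]
(313.5, 56) [ 588.2 -201.1   54. ]
(314, 131) [ 589.3 -252.7   54. ]
(314, 135) [ 589.3 -255.6   54. ]
44 [ 16 128 202] 46 [ 16 129 202] 48 [ 17 117 201] 50 [ 21  52 193] 52 [ 23  40 191] 54 [ 24  40 191] 56 [ 23  40 191] 58 [ 23  40 191] 
124 [ 23  39 110] 127 [ 23  42 110] 130 [ 21  49 110] 133 [ 18 159 135] 136 [ 18 159 135] 139 [ 18 159 135] 142 [ 18 159 135] 145 [ 18 159 135] 148 [ 18 160 134] 151 [ 15 156 103] 154 [ 15 154 103] 157 [ 14 154 103] 160 [ 14 155 102] 163 [ 14 155 102] 166 [ 14 155 102] 169 [ 14 153 102] 172 [ 14 157 101] 175 [ 15 155 102] 
272 [ 14 152 175] 275 [ 14 154 175] 278 [  8  95 148] 281 [108 185 150] 284 [108 185 149] 287 [108 187 149] 290 [  7  91 149] 293 [ 14 153 173] 296 [ 14 153 172] 299 [ 14 154 171] 302 [ 14 154 171] 305 [ 15 137 195] 308 [ 17 126 220] 0.03403603343349269
```

```bash
python3 - <<'E'
from h import *
np.set_printoptions(suppress=True,precision=1)
C=cam('scene'); im=cv2.imread('pics/s6.png'); hsv=cv2.cvtColor(im,cv2.COLOR_BGR2HSV)
m=cv2.inRange(hsv,(100,90,40),(130,255,255)); y,x=np.nonzero(m[300:350,185:260]); print('band px',len(x), (x.mean()+185,y.mean()+300) if len(x) else '', 'exp',proj(C,[[594.5,-381,67]]))
y,x=np.nonzero((hsv[285:325,240:290,1]<80)); print('steel',len(x),(x.mean()+240,y.mean()+285,x.max()+240) if len(x) else '', 'exp blade mid',proj(C,[[590,-227,57]]))
m=cv2.inRange(hsv,(100,100,40),(130,255,255)); y,x=np.nonzero(m[200:270,400:450]); print('mark px',x.mean()+400,y.mean()+200,len(x), 'exp',proj(C,[O+[0,0,85]+n*41+e*55]))
r.job_done()
E
```

```text
band px 15 (np.float64(205.4), np.float64(333.3333333333333)) exp [[203.8 332.3]]
steel 111 (np.float64(265.036036036036), np.float64(308.81081081081084), np.int64(275)) exp blade mid [[263.5 307.6]]
mark px 420.48275862068965 239.0344827586207 29 exp [[420.7 236.4]]
the job is handed in; nothing more can be done
```

The job is handed in at about 27 s of the 72 s allowed. As far as the images and forces show, every step is done, in the order asked. No verdict was reported.

1. **Button:** I pressed it to the bottom and saw the lever spring off.
2. **Platter:** I gripped the block and turned it about 0.76 rad clockwise. The mark and pointer line up within about 1 px in the wrist view, and the mark was still there in the last scene picture.
3. **Brake lever:** The first try failed because the knob slipped out of the pads and sprang back to off. I then hooked it from behind with shut fingers and pulled it to about 0.7. After I let go it stayed at the same spot as the locked lever at the start, and was still there in the last picture.
4. **Gouge:** I laid it in the V-forks with the blade towards the stand and released it. The last checks put its tip within about 3 mm along the rest, and both cameras agree on its position within about 2 px.

One small disagreement remains. The final wrist view read the gouge about 1.5° askew and up to 3 mm sideways at the tip compared with my estimate of the rest. That is near the calibration error, and the gouge looked centred on the rest's base.

The gripper was clear of everything at the end. I did not touch the bystanders on purpose and saw no unexpected contact forces, but I did not measure their positions again afterwards.

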